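Rack the spare-blade box between wet rails and shut the catch

ROBOT

A 6-joint arm with a two-finger parallel gripper is mounted at the origin on the work surface. World frame = base frame: x ahead of the robot, y to its left, z up, the work surface at z = 0. Lengths are in mm, angles in rad, forces in N, time in s.
With the tool pointing down it reaches from about 275 to 750 mm from the base axis. Payload 10.2 kg.
Tool frame: the origin (TCP) lies on the front face of the gripper's body, between the roots of the fingers; the fingertips stand 73 mm ahead of it and the grasp point (between the pads) lies 54 mm ahead of it; z points along the fingers, y is the line along which they close (so a half turn about z gives the same grasp; the last joint's range is limited). The gripper opens to 85 mm and grips with 20 to 120 N. Pads are 22 mm wide; open, the fingers measure 114 mm over their backs; the gripper's body (76 mm by 85 mm) begins 54 mm behind the grasp point. The pads swing forward as they close: fully open they stand 13 mm farther back than shut.
Start: joints at [-1.424, 0.313, 1.498, -0, 1.331, -0.223], TCP at [189.738, -489.521, 303.894] pointing down, gripper open.
Joint ranges: [-2.94, 2.94], [-0.97, 2.17], [0.19, 2.56], [-1.23, 4.37], [0.02, 3.11], [-2.88, 2.88]. Speed limits (rad/s): [2.39, 2.39, 3.01, 3.14, 3.14, 3.14].

INTERFACE

Orientations are given as a unit quaternion [w, x, y, z].
In Python, from rig import * gives the robot as it stands.
- The arm moves only by the tool step_arm, never from a script. Its argument "plan" is a list of rows, each an object with "offset": the shift along the tool's x, y, z in cm, a list of three; "rot": the turn, a rotation vector about the tool's x, y, z in degrees, a list of three; "gripper": the finger opening in cm, from 0 to 8.54. In form: [{"offset": [x, y, z], "rot": [wx, wy, wz], "gripper": gripper}, ...]. A call has 1 to 12 rows; each row is the pose to reach, as a shift and turn from the pose commanded when the call began, along the tool's axes at that moment; what a row does not reach only later rows make up. A row lasts 1/10 s, in which the tool goes at most 50 mm and 8.59 degrees, less where a joint would pass 70% of its speed; a pose out of reach is approached as far as the arm can. A call with a gripper value outside its range is refused whole. The fingers move at their own pace and stop on an object; "squeeze" is the grip in N (left out, the last holds). Time passes only in rows, so rows that repeat a pose let the fingers close. It gives the time, the measured TCP pose, the force, the opening and the grip force at its end, in the units of the state.
- sense(): the state, without advancing time (a new reading comes with each control period).
- capture(name): name is "scene" or "top" or "wrist"; returns a dict with "color" (420x560x3 uint8, red, green, blue), "depth" (420x560 float32, mm along the optical axis (not along the pixel's ray), 0 where there is no reading), "vertical_fov" (degrees; the focal length in pixels is half the picture's height over the tangent of half this angle, whatever the lens; pixels are square), "cx", "cy" (the principal point, pixels), "rvec" (rotation vector, rad) and "tvec" (3), from world to camera coordinates, as OpenCV has them; the wrist camera has in their place "mount" (4x4, takes a point from camera to tool coordinates, whose origin is the TCP and whose axes are the flange's). Camera axes: x right, y down, z forward; pixel columns grow to the right and rows downward; lengths in mm; the calibration is good to about 2 mm. A picture is of the moment at which its call begins: read the wrist's pose just before it.
- finish_job(): hands the job in; it is judged then, once.
The state is a dict: "time_s": time; "joints": joint angles; "dq": joint speeds; "tau": joint torques, N m; "eef_pos": TCP position; "ee_rot": TCP orientation; "force": force on the tool from outside, world axes, zero at the start; "wrist_torque": the same for the moment, N m; "grip_width": opening from 0.0 (shut) to 1.0 (fully open); "grip_force": force on a finger pad.
Only numpy, scipy, OpenCV 4.12 (cv2) and the standard library are available. Lean on these libraries where they do the work, as an engineer would, in place of code of your own. Each camera call takes 0.05 s, during which the arm holds its last target. There are 200 camera calls.

TASK

Push the blue box of spare blades down the lane between the two yellow rails until it is fully home against the black end stop, then push the red catch bar fully shut across the lane behind it. The rails are freshly painted, so neither the box nor the robot may touch them; straighten and centre the box on the open apron first if it needs it. Only push: do not lift or tip the box, and leave the other things on the bench where they are.

Things in the scene. Friction and masses are not known exactly. Their poses are not given: they have to be found in the camera images.
- lane: Plywood board, 490 x 215 mm, 8 mm thick, fixed to the table. Origin on the table, on the lane's centre line; x points down the lane (the way the box is pushed, mostly to the robot's left), y across it, roughly towards the robot, z up. The board spans x -245 to +245, y -117 to +97 mm. Apron without rails: x -245 to -60; rails: x -60 to +215 mm, 112 mm clear between them.
- stop_face (a point): Middle of the near face of the black rubber end stop that closes the lane's far end: lane x = +215 mm, 136 mm wide, 34 mm high above the board.
- rail_near: Freshly painted yellow guide rail at the lane's +y side (nearer the robot), 275 mm long, 10 mm thick, 18 mm high above the board (top 26 mm above the table). Origin at the middle of its underside; its inner face is at lane y = +56 mm.
- rail_far: The same rail on the lane's -y side (farther from the robot); inner face at lane y = -56 mm.
- box_center (a point): Centre of the closed blue box of spare blades: 110 mm long (its x, along the lane), 84 mm wide (its y), 55 mm tall, 0.3 to 0.65 kg; black band, white label on top. It starts loose on the apron, centre at lane x about -160 mm, up to 25 mm off the lane's centre line and up to 0.2 rad askew. Fully home its centre is at lane x = +160 mm.
- catch (a joint): Turn of the red catch bar about its upright pivot, rad: about 0 or below = open (0: the bar points back along the lane's -x; negative leans away from the lane), 1.571 = closed against its limit, the bar square across the lane behind the box. Stiff: stays where it is left; it needs about 1 N at the pin.
- catch_pivot (a point): The catch's pivot, at lane x = +86, y = -95 mm, on the far side beyond the far rail, at half the height of the red bar. The bar is 14 mm wide, 16 mm thick (38 to 54 mm above the table, clear over the rails) and reaches 135 mm from the pivot.
- catch_pin (a point): Middle of the black upright pin on the catch bar, 115 mm from the pivot: 16 mm across, 42 mm tall, from 54 to 96 mm above the table. Closing, it swings towards lane +y and then +x, ending at lane x = +86, y = +20 mm.
- secateurs: Bystander: a pair of secateurs lying flat before the apron, red handles, 160 mm long, 18 mm high; origin under its middle.
- oil_can: Bystander: a blue and yellow spray can with a red cap, 58 mm across, 150 mm tall, standing beyond the end stop; origin under its centre.
- mug: Bystander: a white mug, 80 mm across, 92 mm tall, standing on the far side of the board; origin under its centre.
- screwdriver: Bystander: an orange-handled screwdriver lying on the table on the far side of the board; origin at its underside.
- drill: Bystander: a black and yellow cordless drill standing on its battery, 190 mm tall; origin under its battery.
- grease_jar: Bystander: an amber jar, 72 mm across, 80 mm tall; origin under its centre.
- cleaner: Bystander: a white bottle with a green label, 72 mm across, 170 mm tall; origin under its centre.
- blade_box: The same box, origin at the centre of its underside.
There are look-alikes about, which are no part of the job. Leave any pink or purple look-alike of the blade_box alone.

How it is judged (in metres and radians):
On the way, in this order (a step that is already met when the one before it is completed fails the run):
1. the box is fully home against the end stop (x of box_center in the frame of lane above 0.154 m and y of box_center in the frame of lane between -0.016 and 0.016 m and angle between the x axis of box_center and the x axis of lane, either way round below 0.12 rad and angle between box_center's own z axis and vertical below 0.05 rad), for 0.2 s.
2. the catch is shut behind it (value of joint catch above 1.45 rad), for 0.2 s.
At the end, for the whole second after the job is handed in: The box stands flat and at rest within 6 mm of the end stop, within 16 mm of the lane's centre line and 0.12 rad of its direction, and the catch is turned to at least 1.45 rad (all of step 1 and value of joint catch above 1.45 rad and linear speed of blade_box below 0.01 m/s); the robot touches nothing.
It fails at once if a rail is touched, by the box, the robot or anything (contact force between any of rail_near, rail_far and anything else above 0.3 N).
It fails at once if the box is lifted (over 12 mm) or tipped (height (world z) of box_center above 0.0475 m or angle between box_center's own z axis and vertical above 0.2 rad).
It fails at once if a bystander is moved by more than 20 mm (distance of any of secateurs, oil_can, mug, screwdriver, drill, grease_jar, cleaner from where it was at the start of the episode above 0.02 m).
It also fails if it takes over 72 s, if anything falls off the work surface, if the arm or the gripper's body presses on something with over 40 N, if the wrist force passes 120 N, or if a joint passes its speed limit or range.

## Working session

There is one attempt and no reset: what is moved stays moved. The work goes in short steps, Python scripts to look and compute and a tool call to move; the robot and the scene stay as the last step left them, time stands still between calls to the robot, and variables do not carry over. Pictures are saved under pics/ and viewed, at most 10 in all, crops included, and the job is handed in when it is done.

Besides the shell and the picture viewer there is one more tool, called after "Request:" as name([rows], argument=value, ...), one row to a line, values as JSON. step_arm: Moves the arm, as the interface text tells. Its arguments: {"type":"object","properties":{"plan":{"type":"array"},"squeeze":{"type":"number"}},"required":["plan"]}

```bash
mkdir -p pics; cat > h.py <<'E'
from rig import *
import numpy as np, cv2
from scipy.spatial.transform import Rotation as R
def cap(n):
    c=capture(n); f=210/np.tan(np.radians(c["vertical_fov"])/2)
    c["f"]=f; return c
def pts(c,T=None):
    """world xyz per pixel; T = world-from-camera 4x4"""
    if T is None:
        r=R.from_rotvec(np.ravel(c["rvec"])).as_matrix(); t=np.ravel(c["tvec"])
        T=np.eye(4); T[:3,:3]=r.T; T[:3,3]=-r.T@t
    v,u=np.mgrid[:420,:560]; d=c["depth"]
    p=np.stack([(u-c["cx"])/c["f"]*d,(v-c["cy"])/c["f"]*d,d],-1)
    return p@T[:3,:3].T+T[:3,3]
def save(c,n): cv2.imwrite("pics/"+n,c["color"][:,:,::-1])
E
python3 - <<'E'
from h import *
s=sense();print(s)
for n in("scene","top"):
    c=cap(n);save(c,n+"0.png");print(n,c["f"],c["cx"],c["cy"],c["rvec"],c["tvec"]);np.save(n+".npy",pts(c))
    np.save(n+"c.npy",c["color"])
E
```

```text
{'time_s': 0.0, 'joints': array([-1.42441144e+00,  3.13409530e-01,  1.49841870e+00,  2.18459809e-05,
        1.33101598e+00, -2.23382260e-01]), 'dq': array([-2.42882758e-04,  2.32732394e-04,  1.01152129e-03, -5.74438378e-04,
        5.74907144e-04,  5.02013863e-05]), 'tau': array([ 6.50095553e-04, -4.12261248e+01, -2.59745032e+01, -1.40197139e-04,
        4.06917301e-03,  7.16358471e-06]), 'eef_pos': array([ 189.7103837 , -489.34754249,  303.36265114]), 'ee_rot': array([-6.24910286e-04,  9.82957946e-01,  1.83829499e-01,  3.46868456e-05]), 'force': array([ 0.22262259, -0.20716803, -1.14225392]), 'wrist_torque': array([0.00141138, 0.02341754, 0.02775248]), 'grip_force': 0.0, 'grip_width': 1.0021208186795025}
scene 390.8922767240628 277.70936206835097 211.79071058094996 [ 1.15067939  2.29046504 -1.07721006] [ 322.77818735 -229.5274121  1619.96785287]
top 442.3929622167485 288.6686857340705 208.43315558855275 [ 2.12372656 -2.15875304  0.14596648] [  35.65892184  543.26515295 1318.54940603]
```

View pics/top0.png

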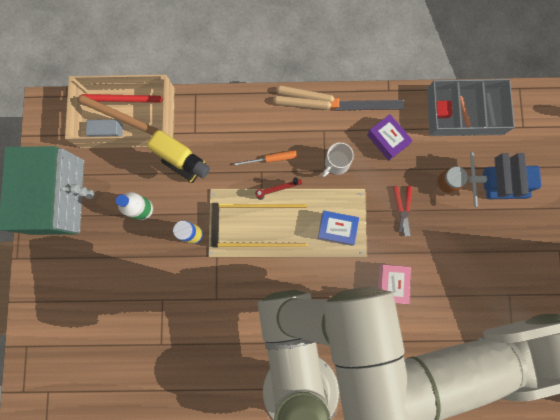

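View pics/scene0.png

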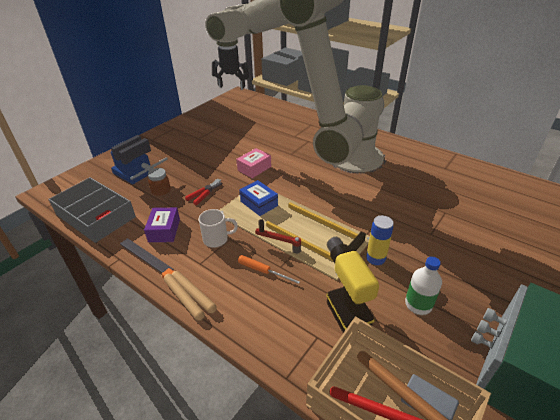

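The top view has the blue box at (339,228). The look-alikes are pink (397,284) and purple (390,137), and I choose the blue one lying on the board. The rails run along rows 206 and 243, columns 219–306. The stop is at (215,225), the catch pivot at (261,194) and the pin at (297,182).

```bash
cat >> h.py <<'E'
def rect(xy): 
    (c,s,a)=cv2.minAreaRect(xy.astype(np.float32)); return np.round(c,1),np.round(s,1),round(a,2)
def masks(col):
    h=cv2.cvtColor(col,cv2.COLOR_RGB2HSV).astype(int); H,S,V=h[...,0],h[...,1],h[...,2]
    return dict(blue=(H>105)&(H<125)&(S>140)&(V>60), yellow=(H>20)&(H<32)&(S>190)&(V>110), red=((H<6)|(H>174))&(S>170)&(V>60), black=(V<50))
E
python3 - <<'E'
from h import *
for n in("top","scene"):
    P=np.load(n+".npy");C=np.load(n+"c.npy");M=masks(C)
    if n=="top": lo,hi=(180,205),(265,372)
    else: lo,hi=(180,225),(260,370)
    W=np.zeros((420,560),bool);W[lo[0]:hi[0],lo[1]:hi[1]]=1
    for k,m in M.items():
        m=m&W; nn,l,st,ce=cv2.connectedComponentsWithStats(m.astype(np.uint8))
        for i in range(1,nn):
            if st[i,4]<25: continue
            p=P[l==i]; print(n,k,st[i],"z",np.percentile(p[:,2],[5,50,95]).round(1),rect(p[:,:2]),"med",np.median(p,0).round(1))
P=np.load("top.npy")
for u,v in[(340,235),(325,220),(350,195),(240,225),(300,225),(297,182),(290,186),(261,194),(262,180),(320,200)]:print((u,v),P[v,u].round(1))
c=np.load("topc.npy")[175:265,200:375,::-1];cv2.imwrite("pics/crop.png",cv2.resize(c,None,fx=4.5,fy=4.5,interpolation=cv2.INTER_CUBIC))
E
```

```text
top blue [323 212  35  17 192] z [58.  62.5 67.1] (array([ 505.5, -126.2]), array([104.2,  32.3]), 75.91) med [ 511.5 -128.7   62.5]
top red [274 184  19   7  36] z [49.3 53.2 56.3] (array([611.4,  43.8]), array([ 9.3, 57.9]), 14.65) med [610.8  46.   53.2]
scene blue [240 180  38  26 301] z [55.3 62.8 66.1] (array([ 484.1, -122.7]), array([112.3,  85.4]), 79.07) med [ 496.2 -113.1   62.8]
scene blue [241 195  37  20 116] z [11.6 20.3 37.7] (array([ 513.3, -107.6]), array([ 66.9, 132.1]), 25.13) med [518.2 -97.5  20.3]
scene red [262 231  39  15 166] z [41.7 52.3 56.2] (array([919.3, 342.7]), array([886.7, 112.7]), 41.36) med [607.6  75.8  52.3]
scene black [259 220   5  12  48] z [57.5 78.1 96.2] (array([625.1,   7.4]), array([10.3, 12.1]), 35.88) med [627.5   9.1  78.1]
scene black [331 232  35  28 263] z [ 17.3  42.9 185.7] (array([874.9, 393.9]), array([916.8,  74.6]), 21.05) med [503.3 263.8  42.9]
(340, 235) [ 457.7 -125.7   61. ]
(325, 220) [503.6 -82.1  61.6]
(350, 195) [ 588.1 -167.1    7.1]
(240, 225) [498.9 180.4   6.1]
(300, 225) [495.6  -7.6   6.9]
(297, 182) [6.18e+02 1.00e-01 7.86e+01]
(290, 186) [611.3  21.5  52.3]
(261, 194) [587.6 110.4  54.6]
(262, 180) [ 6.429e+02  1.108e+02 -1.000e-01]
(320, 200) [572.9 -71.8  12.4]
```

View pics/crop.png

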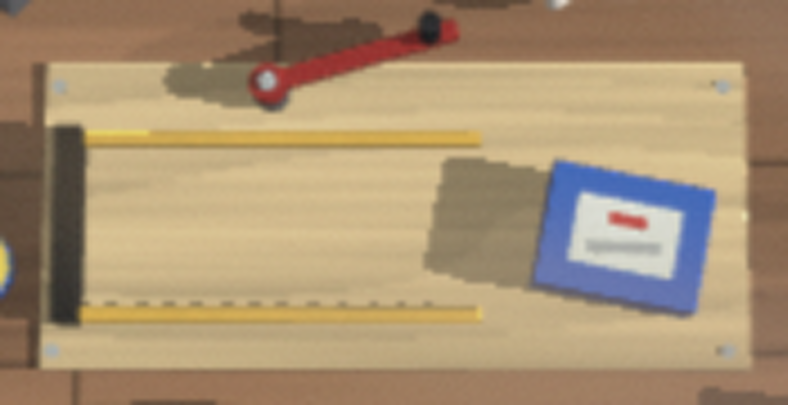

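The crop confirms it: the blue box with a white label on the apron, askew by about 0.18 rad, with corners at (555,160), (716,190), (693,316) and (533,287). The rails, stop and board corners show clearly. I'll cast these pixels onto planes of known height.

```bash
cat >> h.py <<'E'
def onplane(c,uv,z,T=None):
    if T is None:
        r=R.from_rotvec(np.ravel(c["rvec"])).as_matrix(); t=np.ravel(c["tvec"]); T=np.eye(4);T[:3,:3]=r.T;T[:3,3]=-r.T@t
    uv=np.atleast_2d(uv); d=np.c_[(uv[:,0]-c["cx"])/c["f"],(uv[:,1]-c["cy"])/c["f"],np.ones(len(uv))]@T[:3,:3].T
    o=T[:3,3]; return (o+d*((z-o[2])/d[:,2])[:,None])[:,:2]
E
python3 - <<'E'
from h import *
c=cap("top")
def g(l,z): return onplane(c,(np.array(l,float)+.5)/4.5-.5+[200,175],z)
obj=[];w=[];nm=[]
def add(px,z,l):
    obj.extend(l);w.extend(g(px,z))
add([(85,138),(481,139),(80,314),(481,314)],26,[(215,-61),(-60,-61),(215,61),(-60,61)])
add([(47,64),(744,62),(751,369),(39,369)],8,[(245,-117),(-245,-117),(-245,97),(245,97)])
add([(267,83)],56,[(86,-95)])
obj=np.array(obj,float);w=np.array(w)
# rigid fit: world = o + Rot(th) * diag(1,1)*lane (both right-handed z up)
a=obj.mean(0);b=w.mean(0);H=(obj-a).T@(w-b);th=np.arctan2(H[0,1]-H[1,0],H[0,0]+H[1,1])
Q=np.array([[np.cos(th),-np.sin(th)],[np.sin(th),np.cos(th)]]);o=b-Q@a
print("th",th,"o",o);print(np.c_[obj,(w-o)@Q-obj].round(1))
B=(g([(555,160),(716,190),(693,316),(533,287)],63)-o)@Q
print("box lane",B.round(1),B.mean(0)); 
for i,j in((0,1),(3,2),(3,0),(2,1)): d=B[j]-B[i];print(np.hypot(*d).round(1),np.degrees(np.arctan2(d[1],d[0])).round(1))
print("pin",(g([(430,26)],96)-o)@Q)
E
```

```text
th 1.5545840540876286 o [494.84257117  32.08028508]
[[ 2.15e+02 -6.10e+01 -1.10e+00 -2.00e-01]
 [-6.00e+01 -6.10e+01  3.00e-01  8.00e-01]
 [ 2.15e+02  6.10e+01 -5.00e-01 -6.00e-01]
 [-6.00e+01  6.10e+01  9.00e-01 -6.00e-01]
 [ 2.45e+02 -1.17e+02  1.00e-01  3.00e-01]
 [-2.45e+02 -1.17e+02 -0.00e+00 -4.00e-01]
 [-2.45e+02  9.70e+01  4.00e-01 -1.00e-01]
 [ 2.45e+02  9.70e+01 -1.00e-01  0.00e+00]
 [ 8.60e+01 -9.50e+01  0.00e+00  9.00e-01]]
box lane [[-108.1  -40.2]
 [-215.2  -19.9]
 [-198.2   64.1]
 [ -92.6   44.9]] [-153.51376013   12.20126783]
109.1 169.3
107.3 169.7
86.5 -100.3
85.7 -101.5
pin [[ -24.37089731 -124.91733446]]
```

The rigid fit is good: residuals are about 1 mm and the lane direction is 89.07°. The box sits at lane (-153.5, +12.2), yaw ≈ -10.8°. I'll nudge its near side behind centre towards -y, which both straightens and centres it, then push from behind with two fingers.

```bash
cat >> h.py <<'E'
TH=1.554584; O=np.array([494.84,32.08]); Q=np.array([[np.cos(TH),-np.sin(TH)],[np.sin(TH),np.cos(TH)]])
def lanepose():
    s=sense(); w,x,y,z=s["ee_rot"]; r=R.from_quat([x,y,z,w]).as_matrix()
    l=(s["eef_pos"][:2]-O)@Q; yaw=np.degrees(np.arctan2(r[1,0],r[0,0])-TH); return s,r,l,yaw
def go(*targets):
    """targets (lane x, y, tcp z, yaw deg rel. lane): print offsets/rots from the present pose"""
    s,r,l,yaw=lanepose(); print("t",s["time_s"].round(2) if hasattr(s["time_s"],"round") else s["time_s"],"lane",l.round(1),"z",round(s["eef_pos"][2],1),"yaw",round(yaw,2),"F",np.round(s["force"],1))
    for x,y,z,a in targets:
        p=np.r_[O+Q@[x,y],z]; c,d=np.cos(TH+np.radians(a)),np.sin(TH+np.radians(a))
        g=np.array([[c,d,0],[d,-c,0],[0,0,-1]]).T
        print((x,y,z,a),"offset",((p-s["eef_pos"])@r/10).round(2),"rot",np.degrees(R.from_matrix(r.T@g).as_rotvec()).round(1))
E
python3 -c "
from h import *
go((-172,90,200,0),(-172,90,93,0))"
```

```text
t 0.15 lane [-526.4  296.6] z 303.5 yaw -67.88 F [ 0.1  0.2 -0.1]
(-172, 90, 200, 0) offset [ 32.48 -25.04  10.38] rot [ -0.   -0.  -67.9]
(-172, 90, 93, 0) offset [ 32.48 -25.03  21.08] rot [ -0.   -0.  -67.9]
```

Request:
step_arm([
  {"offset": [32.5, -25, 10.4], "rot": [0, 0, -67.9], "gripper": 0},
  {"offset": [32.5, -25, 10.4], "rot": [0, 0, -67.9], "gripper": 0},
  {"offset": [32.5, -25, 10.4], "rot": [0, 0, -67.9], "gripper": 0},
  {"offset": [32.5, -25, 10.4], "rot": [0, 0, -67.9], "gripper": 0},
  {"offset": [32.5, -25, 10.4], "rot": [0, 0, -67.9], "gripper": 0},
  {"offset": [32.5, -25, 10.4], "rot": [0, 0, -67.9], "gripper": 0},
  {"offset": [32.5, -25, 10.4], "rot": [0, 0, -67.9], "gripper": 0},
  {"offset": [32.5, -25, 10.4], "rot": [0, 0, -67.9], "gripper": 0},
  {"offset": [32.5, -25, 10.4], "rot": [0, 0, -67.9], "gripper": 0},
  {"offset": [32.5, -25, 10.4], "rot": [0, 0, -67.9], "gripper": 0},
  {"offset": [32.5, -25, 10.4], "rot": [0, 0, -67.9], "gripper": 0},
  {"offset": [32.5, -25, 10.4], "rot": [0, 0, -67.9], "gripper": 0},
])

```text
time_s: 1.35
eef_pos: [402.2, -139.8, 200.1]
ee_rot: [0.0, 0.713, 0.701, -0.0]
force: [-0.3, 0.3, -0.3]
grip_width: -0.003
grip_force: 0.0
```

```bash
python3 - <<'E'
from h import *
go((-172,90,93,0))
s=sense();c=cap("wrist");save(c,"w1.png");print(np.round(c["mount"],3).tolist(),c["f"])
E
```

```text
t 1.35 lane [-173.4   89.8] z 200.1 yaw -0.06 F [-0.3  0.3 -0.3]
(-172, 90, 93, 0) offset [ 0.14 -0.02 10.71] rot [ 0.   0.  -0.1]
[[0.0, -0.954, -0.3, 75.503], [1.0, 0.0, 0.0, 0.304], [-0.0, -0.3, 0.954, -68.785], [0.0, 0.0, 0.0, 1.0]] 323.4419508835859
```

View pics/w1.png

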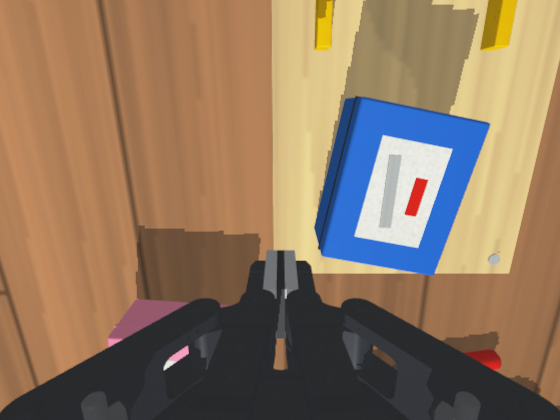

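The wrist view, looking down the lane, shows the box top at (358,97), (489,123), (433,274), (322,250). The rail ends are at about (323,48) and (500,48), and the pink look-alike is at the lower left. I'll check the box against the rails in this view.

```bash
cat >> h.py <<'E'
def wcam(s,c):
    w,x,y,z=s["ee_rot"]; E=np.eye(4);E[:3,:3]=R.from_quat([x,y,z,w]).as_matrix();E[:3,3]=s["eef_pos"]; return E@np.array(c["mount"])
def wlook(n=None):
    s=sense();c=cap("wrist");T=wcam(s,c)
    if n: save(c,n)
    P=pts(c,T); L=(P[...,:2]-O)@Q; ok=c["depth"]>0
    M=masks(c["color"]); z=P[...,2]
    b=M["blue"]&ok&(z>57)&(z<69)
    nn,l,st,_=cv2.connectedComponentsWithStats(cv2.morphologyEx(b.astype(np.uint8),cv2.MORPH_CLOSE,np.ones((25,25))))
    if nn>1:
        i=1+st[1:,4].argmax(); k=(l==i)&ok
        hull=cv2.convexHull(np.argwhere(k)[:,::-1].astype(np.float32)); 
        q=(onplane(c,hull[:,0],63,T)-O)@Q; print("box top z",np.median(z[k]).round(1),rect(q),"touches border",bool(st[i,0]==0 or st[i,1]==0 or st[i,0]+st[i,2]==560))
    for nm,sg in(("near",1),("far",-1)):
        k=M["yellow"]&ok&(z>22)&(z<32)&(L[...,1]*sg>40)&(L[...,1]*sg<80)
        if k.sum()>30: print(nm,"rail top y",np.percentile(L[k][:,1],[3,50,97]).round(1),"x min",L[k][:,0].min().round(1),"z",np.median(z[k]).round(1), "slope",np.polyfit(L[k][:,0],L[k][:,1],1)[0].round(3))
    return s,c,T
E
python3 - <<'E'
from h import *
s,c,T=wlook()
f=lambda l,z:((onplane(c,np.array(l,float),z,T)-O)@Q).round(1).tolist()
B=np.array(f([(358,97),(489,123),(433,274),(322,251)],63));print(B.tolist(),B.mean(0),np.degrees(np.arctan2(*(B[0]-B[3])[::-1])),np.degrees(np.arctan2(*(B[1]-B[2])[::-1])))
E
```

```text
box top z 61.9 (array([-154.7,   11. ]), array([ 83. , 107.8]), 78.99) touches border False
near rail top y [55.5 59.9 64.3] x min -61.4 z 24.8 slope -0.002
far rail top y [-66.1 -61.1 -57.1] x min -61.3 z 24.7 slope 0.007
[[-94.5, 42.4], [-109.9, -39.7], [-214.8, -19.9], [-196.6, 60.3]] [-153.95    10.775] -9.94394073174824 -10.688892862994601
```

Request:
step_arm([
  {"offset": [0.1, 0, 4], "rot": [0, 0, 0], "gripper": 0},
  {"offset": [0.1, 0, 8], "rot": [0, 0, 0], "gripper": 0},
  {"offset": [0.1, 0, 10.7], "rot": [0, 0, 0], "gripper": 0},
  {"offset": [0.1, 0, 10.7], "rot": [0, 0, 0], "gripper": 0},
])

```text
time_s: 1.85
eef_pos: [401.0, -137.9, 90.7]
ee_rot: [-0.003, 0.713, 0.701, -0.001]
force: [-0.1, 0.5, 0.9]
grip_width: -0.001
grip_force: 0.0
```

Request:
step_arm([
  {"offset": [0, 0.7, 0], "rot": [0, 0, 0], "gripper": 0},
  {"offset": [0, 1.2, 0], "rot": [0, 0, 0], "gripper": 0},
  {"offset": [0, 1.6, 0], "rot": [0, 0, 0], "gripper": 0},
  {"offset": [0, 2.0, 0], "rot": [0, 0, 0], "gripper": 0},
  {"offset": [0, 2.4, 0], "rot": [0, 0, 0], "gripper": 0},
  {"offset": [0, 2.8, 0], "rot": [0, 0, 0], "gripper": 0},
  {"offset": [0, 2.8, 0], "rot": [0, 0, 0], "gripper": 0},
])

```text
time_s: 2.55
eef_pos: [431.2, -138.8, 94.2]
ee_rot: [0.001, 0.713, 0.702, -0.0]
force: [-3.3, -0.9, 6.1]
grip_width: 0.0
grip_force: 4.0
```

```bash
python3 - <<'E'
from h import *
go(); wlook("w2.png")
c=cap("top");save(c,"t2.png")
E
```

```text
t 2.55 lane [-171.9   60.9] z 94.2 yaw 0.04 F [-3.3 -0.9  6.1]
box top z 61.8 (array([-132.9,    7.7]), array([63.6, 78.5]), 78.15) touches border True
near rail top y [55.4 59.5 64. ] x min -61.5 z 24.3 slope 0.589
```

View pics/w2.png

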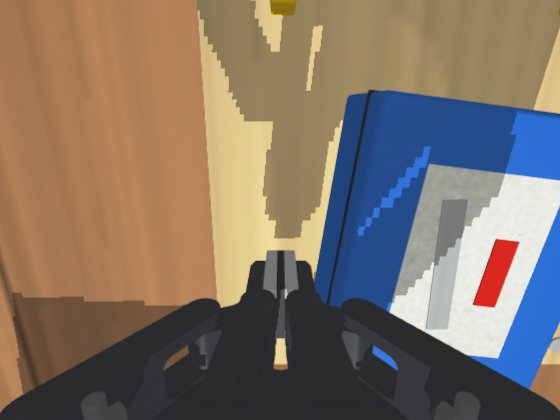

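Contact has just been made: the finger touches the box's near side at about (322,290), force 3 N. Continuing the nudge.

Request:
step_arm([
  {"offset": [0, 0.4, 0], "rot": [0, 0, 0], "gripper": 0},
  {"offset": [0, 0.8, 0], "rot": [0, 0, 0], "gripper": 0},
  {"offset": [0, 1.1, 0], "rot": [0, 0, 0], "gripper": 0},
  {"offset": [0, 1.1, 0], "rot": [0, 0, 0], "gripper": 0},
  {"offset": [0, 1.1, 0], "rot": [0, 0, 0], "gripper": 0},
])

```text
time_s: 3.15
eef_pos: [442.0, -139.0, 94.3]
ee_rot: [0.001, 0.713, 0.702, 0.0]
force: [-4.8, -1.5, 6.4]
grip_width: -0.002
grip_force: 3.9
```

Request:
step_arm([
  {"offset": [0, -2, 0], "rot": [0, 0, 0], "gripper": 0},
  {"offset": [0, -4, 0], "rot": [0, 0, 0], "gripper": 0},
  {"offset": [-2, -4, -5], "rot": [0, 0, 0], "gripper": 0},
  {"offset": [-6, -4, -10], "rot": [0, 0, 0], "gripper": 0},
  {"offset": [-6, -4, -10], "rot": [0, 0, 0], "gripper": 0},
  {"offset": [-6, -4, -10], "rot": [0, 0, 0], "gripper": 0},
])

```text
time_s: 3.75
eef_pos: [401.4, -199.6, 195.6]
ee_rot: [0.003, 0.713, 0.701, 0.0]
force: [-0.5, -0.4, -0.1]
grip_width: 0.002
grip_force: 0.0
```

```bash
python3 - <<'E'
from h import *
go(); wlook("w3.png")
E
```

```text
t 3.75 lane [-233.1   89.7] z 195.6 yaw -0.07 F [-0.5 -0.4 -0.1]
box top z 61.9 (array([-152.9,  -15.2]), array([ 90.3, 102.8]), 85.95) touches border True
```

Request:
step_arm([
  {"offset": [0, 4, -4], "rot": [0, 0, 0], "gripper": 3},
  {"offset": [0, 7, -8], "rot": [0, 0, 0], "gripper": 3},
  {"offset": [0, 9, -10], "rot": [0, 0, 0], "gripper": 3},
  {"offset": [0, 9, -10], "rot": [0, 0, 0], "gripper": 3},
  {"offset": [0, 9, -10], "rot": [0, 0, 0], "gripper": 3},
])

```text
time_s: 4.3
eef_pos: [490.3, -198.2, 291.2]
ee_rot: [-0.001, 0.712, 0.702, -0.0]
force: [-0.9, 1.1, -0.7]
grip_width: 0.352
grip_force: 0.0
```

```bash
python3 - <<'E'
from h import *
go(); wlook("w4.png")
E
```

```text
t 4.3 lane [-230.4    0.8] z 291.2 yaw 0.1 F [-0.9  1.1 -0.7]
box top z 61.9 (array([-150.1,  -14. ]), array([ 82. , 107.9]), 85.63) touches border False
```

View pics/w4.png

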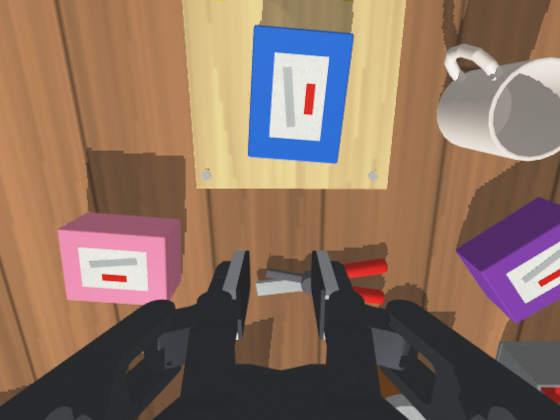

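The nudge overshot: the box is now at (-150,-14), yaw -4.4°, seen at about (300,95), with the mug at (520,110). I'll push back from the far side, slightly ahead of centre, after checking mug clearance.

```bash
python3 - <<'E'
from h import *
P=np.load("top.npy");L=(P[...,:2]-O)@Q
k=np.zeros((420,560),bool);k[135:185,315:360]=1;k&=(P[...,2]>40)&(P[...,2]<110)
print("mug",np.percentile(L[k],[1,50,99],axis=0).round(0))
go((-126,-96,250,0),(-126,-96,103,0))
E
```

```text
mug [[-195. -241.]
 [-154. -198.]
 [-106. -150.]]
t 4.35 lane [-230.5    1.3] z 290.9 yaw 0.06 F [-0.2 -0.  -0.1]
(-126, -96, 250, 0) offset [10.44  9.75  4.08] rot [-0.2 -0.1  0.1]
(-126, -96, 103, 0) offset [10.4   9.8  18.78] rot [-0.2 -0.1  0.1]
```

Request:
step_arm([
  {"offset": [4, 4, 2], "rot": [0, 0, 0], "gripper": 0},
  {"offset": [7, 7, 3], "rot": [0, 0, 0], "gripper": 0},
  {"offset": [10.4, 9.8, 4], "rot": [0, 0, 0], "gripper": 0},
  {"offset": [10.4, 9.8, 6], "rot": [0, 0, 0], "gripper": 0},
  {"offset": [10.4, 9.8, 10], "rot": [0, 0, 0], "gripper": 0},
  {"offset": [10.4, 9.8, 14], "rot": [0, 0, 0], "gripper": 0},
  {"offset": [10.4, 9.8, 17], "rot": [0, 0, 0], "gripper": 0},
  {"offset": [10.4, 9.8, 18.8], "rot": [0, 0, 0], "gripper": 0},
  {"offset": [10.4, 9.8, 18.8], "rot": [0, 0, 0], "gripper": 0},
  {"offset": [10.4, 9.8, 18.8], "rot": [0, 0, 0], "gripper": 0},
])

```text
time_s: 5.35
eef_pos: [589.5, -96.9, 104.7]
ee_rot: [-0.001, 0.713, 0.701, -0.0]
force: [-0.0, -0.6, 0.8]
grip_width: 0.003
grip_force: 0.0
```

Request:
step_arm([
  {"offset": [0, -0.6, 0], "rot": [0, 0, 0], "gripper": 0},
  {"offset": [0, -1.2, 0], "rot": [0, 0, 0], "gripper": 0},
  {"offset": [0, -1.6, 0], "rot": [0, 0, 0], "gripper": 0},
  {"offset": [0, -2.0, 0], "rot": [0, 0, 0], "gripper": 0},
  {"offset": [0, -2.4, 0], "rot": [0, 0, 0], "gripper": 0},
  {"offset": [0, -2.8, 0], "rot": [0, 0, 0], "gripper": 0},
  {"offset": [0, -2.8, 0], "rot": [0, 0, 0], "gripper": 0},
  {"offset": [0, -2.8, 0], "rot": [0, 0, 0], "gripper": 0},
])

```text
time_s: 6.15
eef_pos: [562.1, -96.5, 104.9]
ee_rot: [-0.0, 0.713, 0.701, -0.0]
force: [-0.2, 0.1, -0.0]
grip_width: -0.004
grip_force: 0.0
```

```bash
python3 - <<'E'
from h import *
go((-126,-62,103,0),(-126,-96,103,0),(-230,0,280,0))
wlook()
E
```

```text
t 6.15 lane [-127.5  -69.3] z 104.9 yaw 0.02 F [-0.2  0.1 -0. ]
(-126, -62, 103, 0) offset [ 0.15 -0.73  0.19] rot [-0. -0.  0.]
(-126, -96, 103, 0) offset [0.15 2.67 0.19] rot [-0. -0.  0.]
(-230, 0, 280, 0) offset [-10.25  -6.94 -17.51] rot [-0. -0.  0.]
box top z 61.8 (array([-130.3,  -14.3]), array([82.6, 74.5]), 86.67) touches border False
near rail top y [53.6 54.5 55.6] x min -60.6 z 23.2 slope -0.063
far rail top y [-66.9 -62.4 -57.9] x min -60.5 z 24.8 slope -0.0
```

Request:
step_arm([
  {"offset": [0, -0.4, 0], "rot": [0, 0, 0], "gripper": 0},
  {"offset": [0, -0.8, 0], "rot": [0, 0, 0], "gripper": 0},
  {"offset": [0, -1.1, 0], "rot": [0, 0, 0], "gripper": 0},
  {"offset": [0, -1.4, 0], "rot": [0, 0, 0], "gripper": 0},
  {"offset": [0, -1.4, 0], "rot": [0, 0, 0], "gripper": 0},
])

```text
time_s: 6.7
eef_pos: [547.7, -96.3, 104.9]
ee_rot: [-0.0, 0.713, 0.701, -0.0]
force: [-0.0, -0.5, 0.2]
grip_width: -0.0
grip_force: 0.0
```

```bash
python3 - <<'E'
from h import *
go((-126,-96,103,0),(-230,0,280,0))
wlook()
E
```

```text
t 6.7 lane [-127.5  -54.9] z 104.9 yaw 0.02 F [-0.  -0.5  0.2]
(-126, -96, 103, 0) offset [0.15 4.11 0.18] rot [-0. -0.  0.]
(-230, 0, 280, 0) offset [-10.25  -5.5  -17.51] rot [-0. -0.  0.]
box top z 61.8 (array([-129.2,   -0.7]), array([66.8, 82.7]), 0.55) touches border False
near rail top y [54.  57.4 63.2] x min -60.6 z 24.6 slope -0.056
far rail top y [-66.7 -62.2 -57.7] x min -60.5 z 24.8 slope 0.004
```

The box is centred (y about -0.7, yaw about 0.5°). I'll retreat and go behind it with the fingers 5 cm apart and the tips above rail height.

Request:
step_arm([
  {"offset": [0, 2, 0], "rot": [0, 0, 0], "gripper": 0},
  {"offset": [0, 4, 0], "rot": [0, 0, 0], "gripper": 0},
  {"offset": [0, 4, -4], "rot": [0, 0, 0], "gripper": 0},
  {"offset": [0, 4, -9], "rot": [0, 0, 0], "gripper": 5},
  {"offset": [-3, 1, -13], "rot": [0, 0, 0], "gripper": 5},
  {"offset": [-6, -2, -16], "rot": [0, 0, 0], "gripper": 5},
  {"offset": [-10.2, -5.4, -17.5], "rot": [0, 0, 0], "gripper": 5},
  {"offset": [-11, -5.4, -17.5], "rot": [0, 0, 0], "gripper": 5},
  {"offset": [-11, -5.4, -17.5], "rot": [0, 0, 0], "gripper": 5},
  {"offset": [-11, -5.4, -17.5], "rot": [0, 0, 0], "gripper": 5},
])

```text
time_s: 7.75
eef_pos: [492.3, -205.3, 279.6]
ee_rot: [-0.0, 0.713, 0.701, 0.0]
force: [0.8, -0.4, 0.0]
grip_width: 0.589
grip_force: 0.0
```

```bash
python3 - <<'E'
from h import *
wlook("w5.png")
go((-242,-1,98,0))
E
```

```text
box top z 61.9 (array([-153.5,    0.8]), array([107.7,  82.2]), 0.28) touches border False
t 7.8 lane [-236.8   -1.6] z 279.4 yaw 0.04 F [ 0.6  0.2 -1.1]
(-242, -1, 98, 0) offset [-0.53 -0.05 18.14] rot [-0. -0.  0.]
```

Request:
step_arm([
  {"offset": [-0.5, 0, 5], "rot": [0, 0, 0], "gripper": 5},
  {"offset": [-0.5, 0, 10], "rot": [0, 0, 0], "gripper": 5},
  {"offset": [-0.5, 0, 14], "rot": [0, 0, 0], "gripper": 5},
  {"offset": [-0.5, 0, 17], "rot": [0, 0, 0], "gripper": 5},
  {"offset": [-0.5, 0, 18.1], "rot": [0, 0, 0], "gripper": 5},
  {"offset": [-0.5, 0, 18.1], "rot": [0, 0, 0], "gripper": 5},
  {"offset": [0.5, 0, 18.1], "rot": [0, 0, 0], "gripper": 5},
  {"offset": [1.5, 0, 18.1], "rot": [0, 0, 0], "gripper": 5},
  {"offset": [2, 0, 18.1], "rot": [0, 0, 0], "gripper": 5},
  {"offset": [2.5, 0, 18.1], "rot": [0, 0, 0], "gripper": 5},
  {"offset": [3, 0, 18.1], "rot": [0, 0, 0], "gripper": 5},
])

```text
time_s: 8.9
eef_pos: [493.4, -175.7, 99.9]
ee_rot: [0.002, 0.713, 0.702, 0.0]
force: [0.0, -4.8, 3.0]
grip_width: 0.588
grip_force: 2.3
```

Request:
step_arm([
  {"offset": [0.7, 0, 0], "rot": [0, 0, 0], "gripper": 5},
  {"offset": [1.4, 0, 0], "rot": [0, 0, 0], "gripper": 5},
  {"offset": [2.1, 0, 0], "rot": [0, 0, 0], "gripper": 5},
  {"offset": [2.8, 0, 0], "rot": [0, 0, 0], "gripper": 5},
  {"offset": [3.5, 0, 0], "rot": [0, 0, 0], "gripper": 5},
  {"offset": [4.2, 0, 0], "rot": [0, 0, 0], "gripper": 5},
  {"offset": [4.9, 0, 0], "rot": [0, 0, 0], "gripper": 5},
  {"offset": [5.5, 0, 0], "rot": [0, 0, 0], "gripper": 5},
  {"offset": [5.5, 0, 0], "rot": [0, 0, 0], "gripper": 5},
])

```text
time_s: 9.8
eef_pos: [493.4, -119.2, 98.6]
ee_rot: [-0.001, 0.713, 0.702, 0.0]
force: [0.2, -0.3, 0.2]
grip_width: 0.586
grip_force: 0.0
```

```bash
python3 - <<'E'
from h import *
wlook("w6.png");go()
E
```

```text
box top z 61.8 (array([-93.7,   1. ]), array([91.4, 81.1]), 0.05) touches border True
near rail top y [57.8 60.8 63.8] x min -61.1 z 24.8 slope 0.004
far rail top y [-66.3 -61.6 -57.3] x min -61.1 z 24.7 slope -0.007
t 9.85 lane [-151.6   -0.9] z 98.4 yaw 0.04 F [-0.4  0.1 -0.4]
```

View pics/w6.png

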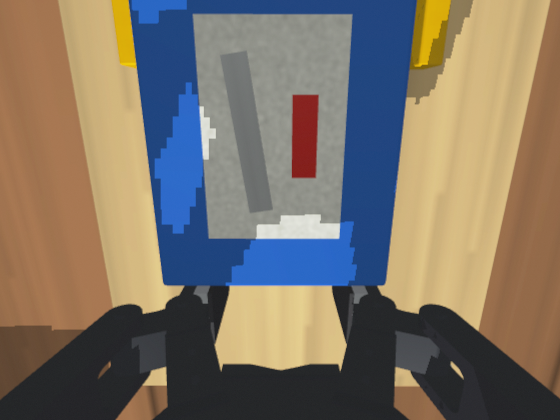

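The box is square in the rail mouth: rear edge at (275,285), rails at (127,65) and (415,65), about 1 mm off centre. I'll keep pushing.

Request:
step_arm([
  {"offset": [0.6, 0, 0], "rot": [0, 0, 0], "gripper": 5},
  {"offset": [1.4, 0, 0], "rot": [0, 0, 0], "gripper": 5},
  {"offset": [2.2, 0, 0], "rot": [0, 0, 0], "gripper": 5},
  {"offset": [3, 0, 0], "rot": [0, 0, 0], "gripper": 5},
  {"offset": [3.8, 0, 0], "rot": [0, 0, 0], "gripper": 5},
  {"offset": [4.6, 0, 0], "rot": [0, 0, 0], "gripper": 5},
  {"offset": [5.4, 0, 0], "rot": [0, 0, 0], "gripper": 5},
  {"offset": [6.2, 0, 0], "rot": [0, 0, 0], "gripper": 5},
  {"offset": [7, 0, 0], "rot": [0, 0, 0], "gripper": 5},
  {"offset": [7.8, 0, 0], "rot": [0, 0, 0], "gripper": 5},
  {"offset": [8.5, 0, 0], "rot": [0, 0, 0], "gripper": 5},
  {"offset": [9, 0, 0], "rot": [0, 0, 0], "gripper": 5},
])

```text
time_s: 11.05
eef_pos: [495.2, -29.8, 98.9]
ee_rot: [0.0, 0.713, 0.702, 0.0]
force: [0.2, -1.7, -0.1]
grip_width: 0.585
grip_force: 0.8
```

```bash
python3 - <<'E'
from h import *
wlook();go()
E
```

```text
box top z 61.8 (array([-4.4,  0.6]), array([91.7, 81.1]), 0.05) touches border True
near rail top y [57.3 60.6 63.8] x min -60.8 z 24.9 slope 0.001
far rail top y [-66.3 -61.5 -57.3] x min -60.3 z 24.8 slope 0.0
t 11.1 lane [-61.4  -1.3] z 98.9 yaw 0.05 F [0.4 0.8 0.5]
```

Request:
step_arm([
  {"offset": [0.6, 0, 0], "rot": [0, 0, 0], "gripper": 5},
  {"offset": [1.4, 0, 0], "rot": [0, 0, 0], "gripper": 5},
  {"offset": [2.2, 0, 0], "rot": [0, 0, 0], "gripper": 5},
  {"offset": [3, 0, 0], "rot": [0, 0, 0], "gripper": 5},
  {"offset": [3.8, 0, 0], "rot": [0, 0, 0], "gripper": 5},
  {"offset": [4.6, 0, 0], "rot": [0, 0, 0], "gripper": 5},
  {"offset": [5.4, 0, 0], "rot": [0, 0, 0], "gripper": 5},
  {"offset": [6.2, 0, 0], "rot": [0, 0, 0], "gripper": 5},
  {"offset": [7, 0, 0], "rot": [0, 0, 0], "gripper": 5},
  {"offset": [7.8, 0, 0], "rot": [0, 0, 0], "gripper": 5},
  {"offset": [8.5, 0, 0], "rot": [0, 0, 0], "gripper": 5},
  {"offset": [9, 0, 0], "rot": [0, 0, 0], "gripper": 5},
])

```text
time_s: 12.3
eef_pos: [496.6, 60.2, 98.9]
ee_rot: [0.0, 0.713, 0.702, -0.0]
force: [0.5, -3.1, 2.5]
grip_width: 0.585
grip_force: 1.6
```

```bash
python3 - <<'E'
from h import *
wlook();go((93,-1,98,0))
E
```

```text
box top z 61.8 (array([85.6,  0.6]), array([91.7, 81.1]), 0.05) touches border True
near rail top y [57.2 60.6 63.9] x min -59.0 z 24.8 slope 0.0
far rail top y [-66.3 -61.6 -57.3] x min -50.7 z 24.8 slope 0.004
t 12.35 lane [28.6 -1.2] z 98.9 yaw 0.05 F [-0.3 -0.2 -0.2]
(93, -1, 98, 0) offset [ 6.44 -0.02  0.09] rot [-0. -0.  0.]
```

Request:
step_arm([
  {"offset": [0.7, 0, 0], "rot": [0, 0, 0], "gripper": 5},
  {"offset": [1.4, 0, 0], "rot": [0, 0, 0], "gripper": 5},
  {"offset": [2.1, 0, 0], "rot": [0, 0, 0], "gripper": 5},
  {"offset": [2.8, 0, 0], "rot": [0, 0, 0], "gripper": 5},
  {"offset": [3.5, 0, 0], "rot": [0, 0, 0], "gripper": 5},
  {"offset": [4.1, 0, 0], "rot": [0, 0, 0], "gripper": 5},
  {"offset": [4.6, 0, 0], "rot": [0, 0, 0], "gripper": 5},
  {"offset": [5.1, 0, 0], "rot": [0, 0, 0], "gripper": 5},
  {"offset": [5.5, 0, 0], "rot": [0, 0, 0], "gripper": 5},
  {"offset": [5.8, 0, 0], "rot": [0, 0, 0], "gripper": 5},
  {"offset": [6.1, 0, 0], "rot": [0, 0, 0], "gripper": 5},
])

```text
time_s: 13.45
eef_pos: [497.6, 120.8, 98.9]
ee_rot: [-0.0, 0.713, 0.701, -0.0]
force: [-0.9, -2.9, 1.1]
grip_width: 0.586
grip_force: 1.4
```

Request:
step_arm([
  {"offset": [0.1, 0, 0], "rot": [0, 0, 0], "gripper": 5},
  {"offset": [0.2, 0, 0], "rot": [0, 0, 0], "gripper": 5},
  {"offset": [0.3, 0, 0], "rot": [0, 0, 0], "gripper": 5},
  {"offset": [0.4, 0, 0], "rot": [0, 0, 0], "gripper": 5},
])

```text
time_s: 13.85
eef_pos: [497.6, 124.5, 98.9]
ee_rot: [-0.0, 0.713, 0.701, -0.0]
force: [0.6, -2.1, 0.8]
grip_width: 0.583
grip_force: 1.3
```

```bash
python3 - <<'E'
from h import *
go();wlook()
E
```

```text
t 13.85 lane [92.5 -1.3] z 98.9 yaw 0.01 F [ 0.6 -2.1  0.8]
box top z 61.9 (array([149.8,   0.6]), array([92.1, 81.1]), 0.02) touches border True
near rail top y [57.1 60.6 63.9] x min 1.8 z 24.8 slope 0.0
far rail top y [-66.3 -61.6 -57.3] x min 12.3 z 24.8 slope 0.004
```

Not against the stop yet, so I'll creep in until the force rises.

Request:
step_arm([
  {"offset": [0.1, 0, 0], "rot": [0, 0, 0], "gripper": 5},
  {"offset": [0.2, 0, 0], "rot": [0, 0, 0], "gripper": 5},
  {"offset": [0.2, 0, 0], "rot": [0, 0, 0], "gripper": 5},
])

```text
time_s: 14.2
eef_pos: [497.6, 126.5, 98.9]
ee_rot: [0.0, 0.713, 0.701, -0.0]
force: [-0.6, -4.7, -0.1]
grip_width: 0.581
grip_force: 2.0
```

Request:
step_arm([
  {"offset": [0.1, 0, 0], "rot": [0, 0, 0], "gripper": 5},
  {"offset": [0.2, 0, 0], "rot": [0, 0, 0], "gripper": 5},
  {"offset": [0.2, 0, 0], "rot": [0, 0, 0], "gripper": 5},
])

```text
time_s: 14.5
eef_pos: [497.7, 126.7, 98.9]
ee_rot: [0.001, 0.713, 0.702, -0.002]
force: [-1.8, -19.5, 3.0]
grip_width: 0.587
grip_force: 9.7
```

Seated: the force has risen to 19.5 N and the motion has stopped. I'll back off, rise and check.

Request:
step_arm([
  {"offset": [-0.5, 0, 0], "rot": [0, 0, 0], "gripper": 5},
  {"offset": [-2, 0, 0], "rot": [0, 0, 0], "gripper": 5},
  {"offset": [-5, 0, 0], "rot": [0, 0, 0], "gripper": 5},
  {"offset": [-8, 0, -5], "rot": [0, 0, 0], "gripper": 5},
  {"offset": [-11, 0, -10], "rot": [0, 0, 0], "gripper": 5},
  {"offset": [-13, 0, -15], "rot": [0, 0, 0], "gripper": 1},
  {"offset": [-13, 0, -17], "rot": [0, 0, 0], "gripper": 1},
  {"offset": [-13, 0, -17], "rot": [0, 0, 0], "gripper": 1},
  {"offset": [-13, 0, -17], "rot": [0, 0, 0], "gripper": 1},
])

```text
time_s: 15.4
eef_pos: [495.5, -1.2, 268.9]
ee_rot: [0.0, 0.713, 0.701, 0.0]
force: [-0.0, 0.1, 0.0]
grip_width: 0.118
grip_force: 0.0
```

```bash
python3 - <<'E'
from h import *
s,c,T=wlook("w7.png")
P=pts(c,T);L=(P[...,:2]-O)@Q;z=P[...,2]
k=(z>85)&(z<105)&(L[...,1]<-100)&(c["depth"]>0);print("pin top",k.sum(),np.median(L[k],0) if k.any() else "")
piv=np.array([86,-95.])
def tl(q,back,z):  # tool behind the pin at catch angle q
    p=piv+115*np.array([-np.cos(q),np.sin(q)]);t=np.array([np.sin(q),np.cos(q)])
    b=p-back*t; return (*b.round(1),z,90-np.degrees(q))
go(tl(-.266,45,240),tl(-.266,45,143))
E
```

```text
box top z 61.6 (array([108.8,   0.7]), array([13.2, 82. ]), 0.04) touches border True
near rail top y [54.3 58.9 63.7] x min -59.6 z 24.8 slope 0.001
far rail top y [-66.4 -61.9 -57.7] x min -59.6 z 24.9 slope -0.0
pin top 2017 [-139.82993313 -199.27190917]
t 15.45 lane [-33.  -1.] z 268.0 yaw 0.03 F [ 0.1  1.  -0.5]
(np.float64(-13.1), np.float64(-168.6), 240, np.float64(105.2406773504799)) offset [ 1.98 16.77  2.77] rot [-0.000e+00 -1.000e-01 -1.052e+02]
(np.float64(-13.1), np.float64(-168.6), 143, np.float64(105.2406773504799)) offset [ 1.97 16.78 12.47] rot [-0.000e+00 -1.000e-01 -1.052e+02]
```

View pics/w7.png

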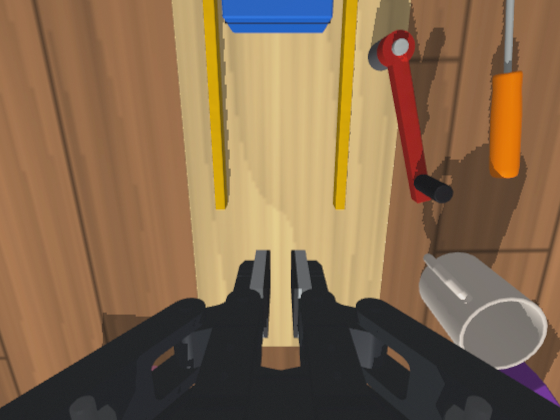

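The wrist view shows the box home between the rails, with its rear edge at (278,30). The catch is open, with its pivot at (400,47) and pin at (435,188). I'll swing round behind the pin.

Request:
step_arm([
  {"offset": [2, 6, 2.8], "rot": [0, 0, -9], "gripper": 1},
  {"offset": [2, 10, 2.8], "rot": [0, 0, -17], "gripper": 1},
  {"offset": [2, 16.8, 2.8], "rot": [0, 0, -26], "gripper": 1},
  {"offset": [2, 16.8, 2.8], "rot": [0, 0, -34], "gripper": 1},
  {"offset": [2, 16.8, 2.8], "rot": [0, 0, -43], "gripper": 1},
  {"offset": [2, 16.8, 2.8], "rot": [0, 0, -51], "gripper": 1},
  {"offset": [2, 16.8, 2.8], "rot": [0, 0, -60], "gripper": 1},
  {"offset": [2, 16.8, 2.8], "rot": [0, 0, -68], "gripper": 1},
  {"offset": [2, 16.8, 2.8], "rot": [0, 0, -77], "gripper": 1},
  {"offset": [2, 16.8, 2.8], "rot": [0, 0, -85], "gripper": 1},
  {"offset": [2, 16.8, 2.8], "rot": [0, 0, -94], "gripper": 1},
  {"offset": [2, 16.8, 2.8], "rot": [0, 0, -102], "gripper": 1},
])

```text
time_s: 16.65
eef_pos: [663.5, 16.7, 238.5]
ee_rot: [-0.002, -0.1, 0.995, 0.001]
force: [0.1, -0.4, 0.7]
grip_width: 0.116
grip_force: 0.0
```

```bash
cat >> h.py <<'E'
piv=np.array([86,-95.])
def tl(q,back,z):
    p=piv+115*np.array([-np.cos(q),np.sin(q)]);t=np.array([np.sin(q),np.cos(q)])
    b=p-back*t; return (float(b[0]),float(b[1]),z,float(90-np.degrees(q)))
E
python3 - <<'E'
from h import *
go(tl(-.266,45,143))
s=sense();c=cap("wrist");T=wcam(s,c);P=pts(c,T);L=(P[...,:2]-O)@Q;z=P[...,2]
k=(z>90)&(z<100)&(L[...,1]<-100)&(L[...,0]>-60)&(abs(L[...,0]+24)<30)&(abs(L[...,1]+125)<30);print("pin top",k.sum(),np.median(L[k],0) if k.any() else "")
E
```

```text
t 16.65 lane [ -12.6 -168.9] z 238.5 yaw -257.58 F [ 0.1 -0.4  0.7]
(-13.126122218649513, -168.64789130649538, 143, 105.2406773504799) offset [ 0.   -0.06  9.55] rot [ 0.1 -0.2 -2.8]
pin top 443 [ -24.97879766 -128.70741687]
```

Request:
step_arm([
  {"offset": [0, 0, 4], "rot": [0, 0, -2.8], "gripper": 1},
  {"offset": [0, 0, 7.5], "rot": [0, 0, -2.8], "gripper": 1},
  {"offset": [0, 0, 9.5], "rot": [0, 0, -2.8], "gripper": 1},
  {"offset": [0, 0, 9.5], "rot": [0, 0, -2.8], "gripper": 1},
  {"offset": [0, 0, 9.5], "rot": [0, 0, -2.8], "gripper": 1},
])

```text
time_s: 17.2
eef_pos: [663.9, 16.2, 145.7]
ee_rot: [-0.0, -0.12, 0.993, 0.0]
force: [0.4, -0.5, 0.6]
grip_width: 0.116
grip_force: 0.0
```

```bash
python3 - <<'E'
from h import *
go(*[tl(q,17,143) for q in (-.27,-.1,0,.1,.2,.3,.4,.5,.6,.7,.8)])
E
```

```text
t 17.2 lane [ -13.1 -169.3] z 145.7 yaw -255.25 F [ 0.4 -0.5  0.6]
(-20.299218658367273, -142.0582204574357, 143, 105.46986046853223) offset [ 2.82 -0.    0.27] rot [ 0.  -0.  -0.7]
(-26.728310923976885, -123.39591372411168, 143, 95.72957795130823) offset [ 4.79 -0.15  0.27] rot [ 0. -0.  9.]
(-29.0, -112.0, 143, 90.0) offset [ 5.95 -0.08  0.27] rot [ 0.  -0.  14.8]
(-30.122647089969043, -100.43422789534121, 143, 84.27042204869177) offset [7.09 0.11 0.28] rot [ 0.  -0.  20.5]
(-30.085035075258833, -88.81415878186907, 143, 78.54084409738354) offset [8.22 0.41 0.28] rot [ 0.  -0.  26.2]
(-28.88753976268746, -77.25589654908126, 143, 72.8112661460753) offset [9.3  0.82 0.28] rot [ 0.  -0.  31.9]
(-26.542126129578847, -65.87492753255424, 143, 67.08168819476707) offset [10.34  1.33  0.28] rot [ 0.  -0.  37.7]
(-23.07222877366432, -54.78496661265299, 143, 61.35211024345884) offset [11.33  1.95  0.28] rot [ 0.  -0.  43.4]
(-18.512517762328613, -44.096821013035466, 143, 55.62253229215061) offset [12.25  2.66  0.28] rot [ 0.  -0.  49.1]
(-12.908552220756924, -33.91728315150184, 143, 49.89295434084238) offset [13.09  3.46  0.28] rot [ 0.  -0.  54.9]
(-6.316325120215911, -24.348063605456694, 143, 44.163376389534136) offset [13.85  4.35  0.28] rot [ 0.  -0.  60.6]
```

Request:
step_arm([
  {"offset": [2, 0, 0.3], "rot": [0, 0, 0], "gripper": 1},
  {"offset": [2.8, 0, 0.3], "rot": [0, 0, -0.7], "gripper": 1},
  {"offset": [3.8, -0.1, 0.3], "rot": [0, 0, 4], "gripper": 1},
  {"offset": [4.8, -0.15, 0.3], "rot": [0, 0, 9], "gripper": 1},
  {"offset": [5.95, -0.1, 0.3], "rot": [0, 0, 14.8], "gripper": 1},
  {"offset": [7.1, 0.1, 0.3], "rot": [0, 0, 20.5], "gripper": 1},
  {"offset": [8.2, 0.4, 0.3], "rot": [0, 0, 26.2], "gripper": 1},
  {"offset": [9.3, 0.8, 0.3], "rot": [0, 0, 31.9], "gripper": 1},
  {"offset": [10.35, 1.35, 0.3], "rot": [0, 0, 37.7], "gripper": 1},
  {"offset": [11.35, 1.95, 0.3], "rot": [0, 0, 43.4], "gripper": 1},
  {"offset": [12.25, 2.65, 0.3], "rot": [0, 0, 49.1], "gripper": 1},
  {"offset": [12.25, 2.65, 0.3], "rot": [0, 0, 49.1], "gripper": 1},
])

```text
time_s: 18.4
eef_pos: [538.5, 12.7, 144.1]
ee_rot: [0.001, 0.303, 0.953, 0.0]
force: [-0.3, -0.5, -0.5]
grip_width: 0.119
grip_force: 0.0
```

```bash
python3 - <<'E'
from h import *
go(*[tl(q,17,143) for q in (.7,.8,.9,1,1.1,1.2,1.3,1.4,1.5,1.55)])
c=cap("wrist");save(c,"w8.png")
E
```

```text
t 18.4 lane [-18.7 -44. ] z 144.1 yaw 55.69 F [-0.3 -0.5 -0.5]
(-12.908552220756924, -33.91728315150184, 143, 49.89295434084238) offset [ 1.16 -0.09  0.11] rot [0.1 0.1 5.8]
(-6.316325120215911, -24.348063605456694, 143, 44.163376389534136) offset [ 2.32 -0.09  0.11] rot [ 0.1  0.1 11.5]
(1.1982961852063791, -15.484774853440708, 143, 38.43379843822591) offset [3.48 0.03 0.11] rot [ 0.1  0.1 17.3]
(9.560228083429683, -7.415975946850276, 143, 32.70422048691768) offset [4.61 0.27 0.11] rot [ 0.1  0.1 23. ]
(18.685920915014208, -0.22228765716974586, 143, 26.97464253560944) offset [5.72 0.62 0.11] rot [ 0.1  0.1 28.7]
(28.48419377373969, 6.0244130601275705, 143, 21.24506458430122) offset [6.79 1.08 0.1 ] rot [ 0.1  0.1 34.4]
(38.85714555608017, 11.2617112363592, 143, 15.515486632992975) offset [7.81 1.64 0.1 ] rot [ 0.1  0.1 40.2]
(49.70113315666846, 15.437277519368822, 143, 9.78590868168476) offset [8.77 2.3  0.1 ] rot [ 0.1  0.1 45.9]
(60.90780703594523, 18.509391031115314, 143, 4.056330730376516) offset [9.65 3.05 0.1 ] rot [ 0.1  0.1 51.6]
(66.6122708114253, 19.621620809123478, 143, 1.1915417547223939) offset [10.06  3.46  0.1 ] rot [ 0.1  0.1 54.5]
```

View pics/w8.png

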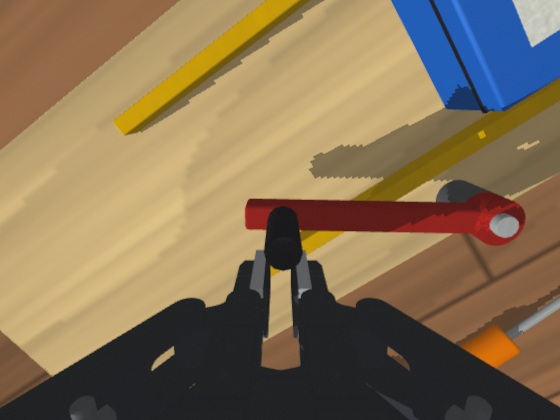

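The bar follows, with the pin held between the fingertips at (284,250). I'll continue to the end of the swing.

Request:
step_arm([
  {"offset": [1.15, -0.1, 0.1], "rot": [0, 0, 5.8], "gripper": 1},
  {"offset": [2.3, -0.1, 0.1], "rot": [0, 0, 11.5], "gripper": 1},
  {"offset": [3.5, 0, 0.1], "rot": [0, 0, 17.3], "gripper": 1},
  {"offset": [4.6, 0.25, 0.1], "rot": [0, 0, 23], "gripper": 1},
  {"offset": [5.7, 0.6, 0.1], "rot": [0, 0, 28.7], "gripper": 1},
  {"offset": [6.8, 1.1, 0.1], "rot": [0, 0, 34.4], "gripper": 1},
  {"offset": [7.8, 1.65, 0.1], "rot": [0, 0, 40.2], "gripper": 1},
  {"offset": [8.75, 2.3, 0.1], "rot": [0, 0, 45.9], "gripper": 1},
  {"offset": [9.4, 2.8, 0.1], "rot": [0, 0, 50], "gripper": 1},
  {"offset": [9.65, 3.05, 0.1], "rot": [0, 0, 51.6], "gripper": 1},
  {"offset": [9.9, 3.3, 0.1], "rot": [0, 0, 53], "gripper": 1},
  {"offset": [10.05, 3.45, 0.1], "rot": [0, 0, 54.5], "gripper": 1},
])

```text
time_s: 19.65
eef_pos: [477.3, 98.3, 142.5]
ee_rot: [0.001, 0.705, 0.71, 0.0]
force: [-0.6, -1.0, 0.6]
grip_width: 0.114
grip_force: 0.4
```

Request:
step_arm([
  {"offset": [0.15, 0, 0], "rot": [0, 0, 0], "gripper": 1},
  {"offset": [0.3, 0, 0], "rot": [0, 0, 0], "gripper": 1},
  {"offset": [0.4, 0, 0], "rot": [0, 0, 0], "gripper": 1},
  {"offset": [0.4, 0, 0], "rot": [0, 0, 0], "gripper": 1},
])

```text
time_s: 20.05
eef_pos: [477.0, 101.9, 142.3]
ee_rot: [0.001, 0.705, 0.709, 0.0]
force: [2.1, -4.6, 1.5]
grip_width: 0.117
grip_force: 2.1
```

```bash
python3 - <<'E'
from h import *
go(); print(sense()["grip_force"])
E
```

```text
t 20.05 lane [69.6 19. ] z 142.3 yaw 1.27 F [ 2.1 -4.6  1.5]
2.1059361993684433
```

Force is rising at the limit, so one more small press, then back off and look.

Request:
step_arm([
  {"offset": [0.1, 0, 0], "rot": [0, 0, 0], "gripper": 1},
  {"offset": [0.1, 0, 0], "rot": [0, 0, 0], "gripper": 1},
  {"offset": [0.2, 0, 0], "rot": [0, 0, 0], "gripper": 1},
  {"offset": [0.2, 0, 0], "rot": [0, 0, 0], "gripper": 1},
])

```text
time_s: 20.45
eef_pos: [477.0, 102.7, 142.3]
ee_rot: [0.002, 0.705, 0.709, -0.001]
force: [0.1, -16.0, 2.9]
grip_width: 0.116
grip_force: 6.2
```

Request:
step_arm([
  {"offset": [-1, 0, 0], "rot": [0, 0, 0], "gripper": 1},
  {"offset": [-4, 0, 0], "rot": [0, 0, 0], "gripper": 1},
  {"offset": [-8, 0, -3], "rot": [0, 0, 0], "gripper": 1},
  {"offset": [-9, 0, -8], "rot": [0, 0, 0], "gripper": 1},
  {"offset": [-9, 0, -13], "rot": [0, 0, 0], "gripper": 1},
  {"offset": [-7, 0, -16], "rot": [0, 0, 0], "gripper": 1},
  {"offset": [-7, 0, -16], "rot": [0, 0, 0], "gripper": 1},
  {"offset": [-7, 0, -16], "rot": [0, 0, 0], "gripper": 1},
])

```text
time_s: 21.25
eef_pos: [476.5, 34.5, 301.6]
ee_rot: [-0.0, 0.705, 0.709, 0.0]
force: [0.1, -0.6, -1.6]
grip_width: 0.117
grip_force: 0.0
```

```bash
python3 - <<'E'
from h import *
go();s,c,T=wlook("w9.png")
P=pts(c,T);L=(P[...,:2]-O)@Q;z=P[...,2];m=masks(c["color"])["red"]&(z>45)&(z<60)&(abs(L[...,0]-86)<60)&(L[...,1]>-80)&(L[...,1]<45)
print("bar",m.sum(),rect(L[m]))
E
```

```text
t 21.25 lane [ 2.1 18.4] z 301.6 yaw 1.28 F [ 0.1 -0.6 -1.6]
box top z 61.9 (array([131.6,   0.8]), array([57.4, 82.4]), 0.71) touches border True
near rail top y [54.3 58.9 63.6] x min -59.5 z 24.9 slope 0.0
far rail top y [-66.3 -61.9 -57.7] x min -59.7 z 24.9 slope -0.0
bar 1546 (array([ 84.9, -21. ]), array([ 12.8, 117.8]), 0.04)
```

View pics/w9.png

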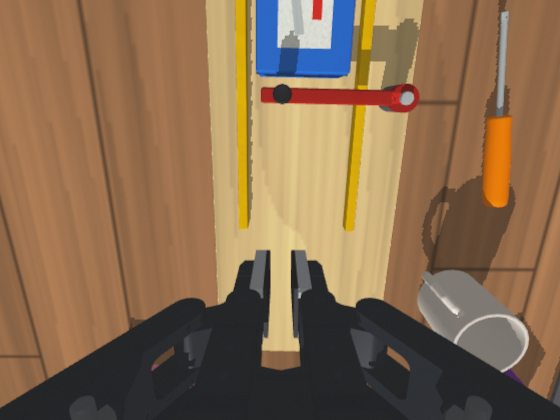

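The bar is square across the lane, with its pin at (282,93), the box ahead of it and the rails clear. I'll do one numeric check of the box's seating from above.

Request:
step_arm([
  {"offset": [4, 1, -1], "rot": [0, 0, 0], "gripper": 1},
  {"offset": [8, 1.8, -2], "rot": [0, 0, 0], "gripper": 1},
  {"offset": [8, 1.8, -2], "rot": [0, 0, 0], "gripper": 1},
  {"offset": [8, 1.8, -2], "rot": [0, 0, 0], "gripper": 1},
])

```text
time_s: 21.7
eef_pos: [494.1, 114.5, 320.3]
ee_rot: [-0.001, 0.705, 0.709, -0.001]
force: [-0.1, -0.8, -0.1]
grip_width: 0.116
grip_force: 0.0
```

```bash
python3 - <<'E'
from h import *
go();s,c,T=wlook()
P=pts(c,T);L=(P[...,:2]-O)@Q;z=P[...,2]
k=(z>36)&(z<46)&(L[...,0]>195)&(L[...,0]<260)&(abs(L[...,1])<65)&masks(c["color"])["black"];print("stop top x",k.sum(),np.percentile(L[k][:,0],[2,50,98]))
E
```

```text
t 21.7 lane [82.4  2.1] z 320.3 yaw 1.29 F [-0.1 -0.8 -0.1]
box top z 61.9 (array([159.1,   0.3]), array([107.9,  82.8]), 0.02) touches border False
near rail top y [54.3 58.9 63.6] x min -59.8 z 24.9 slope -0.0
far rail top y [-66.5 -62.  -57.8] x min -59.7 z 24.9 slope -0.0
stop top x 2189 [214.56243219 223.84862485 230.69520499]
```

The box centre is at lane x 159 mm, y 0.3 mm, yaw 0, and the stop is at 214.6 mm, so it is fully home.

```bash
python3 -c "
from rig import *
print(finish_job())"
```

```text
the job is handed in; nothing more can be done
None
```

The blue box is fully home against the end stop (about 0.3 mm off centre and straight), the catch is shut square behind it, the arm is clear, and the job was handed in at about 22 s; no verdict came back.

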